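# Close the detector housing with its tilt-in cover

### The job

Close the open detector housing with its loose cover plate, which is longer than the opening: tip one end in under the wide lip against the sprung rail, lower the other end past the narrow lip and let go, so that the plate ends up flat on the ledges, fully home at the narrow-lip end, with both its ends caught under the lips. Leave the post holders, the slide box and the vial where they stand.

Things in the scene. Friction and masses are not known exactly. Their poses are not given: they have to be found in the camera images.
- plate_mid (a point): Centre (in all three directions) of the cover's plate: loose, rigid, grey, 152 mm (its x) by 100 mm (its y) by 4 mm, whole cover 0.19 to 0.31 kg, lying on the bench at the left, z up; the same end for end. A black upright fin handle stands across its middle, 12 mm thick in x, 64 mm long in y, its top 30 mm above this point.
- handle_mid (a point): Middle of the cover's fin handle, 18 mm straight above plate_mid, axes like plate_mid's; grip here across the 12 mm. Between cover and housing stand a red power supply with a black box on it (about x 0.51, y 0, up to z 0.21) and, beyond, a big red-topped instrument on posts (from about x 0.6 on, for y above 0.05, up to z 0.34): carry the cover over the first, in front of the second.
- seat (a point): Where plate_mid lies when the cover is home: in mid opening of the housing, a dark metal box fixed to the bench at the right, 184 x 114 mm, rim 64 mm high. seat is 52 mm above the bench; x points along the box to the wide-lip end, y across, z up. From seat: ledges under the plate all round at z = -2 mm, end wall at x = -76 behind the narrow lip, side walls at y = +-52 (2 mm play a side) up to the rim at z = +12.
- wide_lip (a point): Middle of the edge of the wide lip, upper side: 68 mm from seat along +x and 12 mm up, axes like seat's. The lip is 3 mm thick, its underside 11 mm above the ledge; the pocket under it is 30 mm deep and holds the sprung rail. Two round metal sockets mark this end of the box.
- narrow_lip (a point): Middle of the edge of the narrow lip, upper side: 68 mm from seat along -x and 12 mm up, axes like seat's. The lip is 6 mm thick, its underside 8 mm above the ledge; the space under it is only 8 mm deep. A short black tube marks this end. The opening between the lips is 136 mm long.
- rail (a joint): Sprung rail in the wide-lip pocket, pushed back by the plate's end (m): 0 = out, face 71 mm from seat; 0.020 = at its stop, face at 91 mm; takes 2.3 N at 0, 7 N at the stop. A flat plate clears the narrow lip from 0.013 on. Once the plate lies flat and free the rail pushes it home against the narrow-lip end wall and reads 0.005.
- post_holder_at (a point): middle of a black post holder with a steel post, 31 x 36 x 82 mm, loose, standing upright beyond the wide-lip end of the housing; the nearer to the robot of two such post holders (the other is fixed)
- slides_at (a point): middle of a white slide box, 34 x 82 x 33 mm, loose, to the right of the housing
- vial_at (a point): middle of a small capped glass vial, 27 mm across, 57 mm tall, loose, standing beyond the cover

How it is judged:
At the end, for the whole second after the job is handed in: the cover lies flat on the ledges (within 2 mm in height and 0.03 rad), home within 4 mm along the housing so that both ends are under the lips, within 5 mm across it, at rest and released (x of plate_mid in the frame of seat between -0.004 and 0.004 m and y of plate_mid in the frame of seat between -0.005 and 0.005 m and z of plate_mid in the frame of seat between -0.002 and 0.002 m and angle between the z axis of plate_mid and the z axis of seat, either way round below 0.03 rad and linear speed of cover below 0.02 m/s); the robot touches nothing.
It fails at once if the post holder is shifted by more than 30 mm or tipped (distance of post_holder_at from where it was at the start of the episode above 0.03 m or angle between post_holder_at's own z axis and vertical above 0.5 rad).
It fails at once if the slide box is shifted by more than 30 mm or tipped (distance of slides_at from where it was at the start of the episode above 0.03 m or angle between slides_at's own z axis and vertical above 0.5 rad).
It fails at once if the vial is shifted by more than 30 mm or tipped (distance of vial_at from where it was at the start of the episode above 0.03 m or angle between vial_at's own z axis and vertical above 0.5 rad).
It also fails if it takes over 48 s, if anything falls off the work surface, if the arm or the gripper's body presses on something with over 40 N, if the wrist force passes 120 N, or if a joint passes its speed limit or range.

### The arm

A 6-joint arm with a two-finger parallel gripper is mounted at the origin on a cart in front of the work surface, level with it; the furniture and walls round the work are solid. World frame = base frame: x ahead of the robot, y to its left, z up, the work surface at z = 0. Lengths are in m, angles in rad, forces in N, time in s.
With the tool pointing down it reaches from about 0.275 to 0.725 m from the base axis. Payload 5.6 kg.
Tool frame: the origin (TCP) lies between the finger pads; the fingertips stand 19 mm ahead of it and the grasp point (between the pads) is the TCP; z points along the fingers, y is the direction in which the jaws open and shut (so a half turn about z gives the same grasp; the last joint's range is limited). The gripper opens to 85 mm and grips with 20 to 120 N. Pads are 22 mm wide; open, the fingers measure 114 mm over their backs; the gripper's body (76 mm by 85 mm) begins 54 mm behind the grasp point. The pads swing forward as they close: fully open they stand 13 mm farther back than shut.
Start: joints at [-0.893, 0.255, 0.108, 0, -1.424, -0.285], TCP at [0.211, -0.508, 0.25] pointing down, gripper open.
Joint ranges: [-2.95, 2.95], [-1.21, 1.97], [-1.09, 1.5], [-2.87, 1.71], [-2.94, -0.07], [-3.05, 3.05]. Speed limits (rad/s): [2.57, 2.57, 3.14, 3.14, 3.14, 3.14].

### API

Orientations are given as a rotation vector (axis times angle).
In Python, from station import manip, optics gives the robot as it stands.
- The arm moves only by the tool apply_moves, never from a script. Its argument "steps" is a list of rows, each a list of 3 entries, a list of its own where there are three numbers: the shift along the tool's x, y, z in m, then the turn, a rotation vector about the tool's x, y, z in rad, then the closure in counts, from 0 (fully open) to 255 (shut). In form: [[[x, y, z], [wx, wy, wz], hand], ...]. A call has 1 to 12 rows; each row is the pose to reach, as a shift and turn from the pose commanded when the call began, along the tool's axes at that moment; what a row does not reach only later rows make up. A row lasts 1/10 s, in which the tool goes at most 50 mm and 8.59 degrees, less where a joint would pass 70% of its speed; a pose out of reach is approached as far as the arm can. A call with a gripper value outside its range is refused whole. The fingers move at their own pace and stop on an object; the grip force is fixed at half the most. Time passes only in rows, so rows that repeat a pose let the fingers close. It gives the time, the measured TCP pose, the force and the opening at its end, in the units of the state.
- manip.read_state(): the state, without advancing time (a new reading comes with each control period).
- optics.camera(name): name is "side" or "top"; returns (picture, depth): 400x640x3 uint8, red, green, blue; 400x640 float32, m along the optical axis (not along the pixel's ray), 0 where there is no reading.
- optics.camera_info(name): a dict with "mtx" (3x3 intrinsics, pixels), "R" (3x3) and "t" (3): a world point X has camera coordinates R X + t. Camera axes: x right, y down, z forward; pixel columns grow to the right and rows downward; lengths in m; the calibration is good to about 2 mm. A picture is of the moment at which its call begins. camera_info takes no time and is no camera call.
- manip.finish_job(): hands the job in, once; it reports no verdict.
Trained networks look in the newest picture that a camera, given by its name, has taken for a name from the list of things; names that differ only in an ending like _2 or _b are one class to them, and where a whole thing is asked for, a point or a joint stands for the part that bears it (a point fixed in the world has none). Each returns a list of dicts, best first, with "score" (0 to 1); they miss things now and then, are a little off and sometimes report something else, mostly with a low value. They report only what shows in the picture. A call takes as long as a camera call.
- optics.masks_of(camera, target): "pixels" (400x640 bool, what is visible of it) and "bbox" ([left, top, right, bottom] in pixels, round what is visible of it).
The state is a dict: "time_s": time; "q": joint angles; "qvel": joint speeds; "effort": joint torques, N m; "ee_pos": TCP position; "tcp_rot": TCP orientation; "ft_force": force on the tool from outside, world axes, zero at the start; "torque": the same for the moment, N m; "finger_gap": finger opening in m.
Only numpy, scipy, OpenCV 4.12 (cv2) and the standard library are available. Lean on these libraries where they do the work, as an engineer would, in place of code of your own. Each camera call takes 0.05 s, during which the arm holds its last target.

## Working session

There is one attempt and no reset: what is moved stays moved. The work goes in short steps, Python scripts to look and compute and a tool call to move; the robot and the scene stay as the last step left them, time stands still between calls to the robot, and variables do not carry over. Pictures are saved under pics/ and viewed, and the job is handed in when it is done.

Besides the shell and the picture viewer there is one more tool, called after "Emit:" in YAML: its name, and indented under it one key for each argument. apply_moves: Moves the arm, as the interface text tells. Its arguments: {"type":"object","properties":{"steps":{"type":"array"}},"required":["steps"]}

```bash
ls; mkdir -p pics; cat > h.py <<'E'
import numpy as np, cv2
from station import manip, optics
from scipy.spatial.transform import Rotation as Rn
def world(name, depth):
    c=optics.camera_info(name); K=c["mtx"];R=np.array(c["R"]);t=np.array(c["t"])
    v,u=np.mgrid[0:depth.shape[0],0:depth.shape[1]]
    d=depth
    P=np.stack([(u-K[0][2])/K[0][0]*d,(v-K[1][2])/K[1][1]*d,d],-1)
    W=(P-t)@R
    W[d<=0]=np.nan
    return W
def save(n,im): cv2.imwrite("pics/"+n+".png",im[:,:,::-1])
E
python3 - <<'E'
from h import *
for c in ("side","top"):
    im,d=optics.camera(c); save(c+"0",im); np.save(c+"0_d.npy",d); np.save(c+"0_i.npy",im)
    i=optics.camera_info(c); print(c, np.round(i["mtx"],1).tolist(), np.round(i["R"],3).tolist(), np.round(i["t"],3), np.round(-np.array(i["R"]).T@i["t"],3))
print(manip.read_state())
E
```

```text
pics
side [[492.1, 0.0, 324.9], [0.0, 492.1, 200.0], [0.0, 0.0, 1.0]] [[0.999, -0.035, 0.019], [-0.005, -0.592, -0.806], [0.039, 0.805, -0.591]] [-0.593  0.038  1.689] [ 0.526 -1.359  1.041]
top [[411.5, 0.0, 325.9], [0.0, 411.5, 202.4], [0.0, 0.0, 1.0]] [[0.02, -1.0, -0.006], [-0.985, -0.018, -0.173], [0.173, 0.009, -0.985]] [-0.034  0.583  1.418] [ 0.329 -0.036  1.498]
{'time_s': 0.1, 'q': array([-8.93400375e-01,  2.55698200e-01,  1.07144562e-01, -4.26787897e-04,
       -1.42389342e+00, -2.84616037e-01]), 'qvel': array([ 0.00091793, -0.00095333,  0.00267546,  0.00206776,  0.00030463,
        0.00074585]), 'effort': array([-2.02419273e-03, -3.87607062e+01,  2.38473505e+01,  5.37781879e+00,
       -3.78592187e-03,  5.15038849e-06]), 'ee_pos': array([ 0.21042579, -0.50771811,  0.24948423]), 'tcp_rot': array([ 6.12845871e-01, -3.08083923e+00, -2.60521388e-03]), 'ft_force': array([ 0.91235956, -0.29291352, -0.0101325 ]), 'torque': array([-0.0145454 , -0.02145043, -0.01960167]), 'finger_gap': 0.0854186530053388}
```

View pics/side0.png

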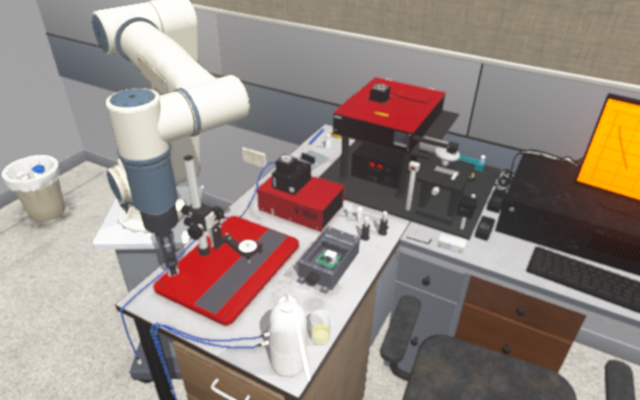

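View pics/top0.png

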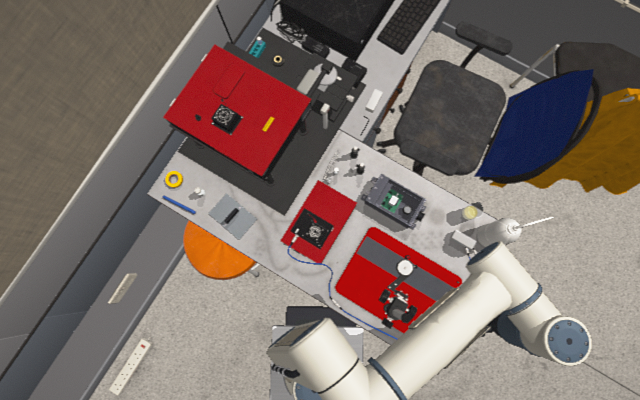

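```bash
python3 - <<'E'
from h import *
W={c:world(c,np.load(c+"0_d.npy")) for c in ("side","top")}
for c in W:
  for n in ["plate_mid","handle_mid","seat","wide_lip","narrow_lip","post_holder_at","slides_at","vial_at"]:
    for m in optics.masks_of(c,n)[:2]:
        P=W[c][m["pixels"]]
        print(c,n,round(m["score"],2),m["bbox"],m["pixels"].sum(),np.round(np.nanmedian(P,0),3), np.round(np.nanpercentile(P,2,axis=0),3),np.round(np.nanpercentile(P,98,axis=0),3))
        np.save(f"m_{c}_{n}.npy",m["pixels"]) if m is not None else 0
E
```

```text
side plate_mid 0.84 [293.5, 152.0, 327.4, 167.6] 291 [0.553 0.326 0.004] [ 0.501  0.276 -0.002] [0.606 0.393 0.032]
side handle_mid 0.53 [297.3, 151.4, 325.8, 167.3] 274 [0.555 0.324 0.004] [ 0.505  0.278 -0.002] [0.601 0.388 0.031]
side seat 0.68 [297.3, 228.4, 362.8, 293.6] 2635 [ 0.589 -0.277  0.042] [ 0.506 -0.378  0.001] [ 0.678 -0.186  0.066]
side narrow_lip 0.76 [294.9, 226.4, 361.4, 293.5] 2663 [ 0.59  -0.277  0.042] [ 0.506 -0.378  0.001] [ 0.679 -0.186  0.066]
side post_holder_at 0.69 [361.7, 224.1, 368.1, 245.4] 129 [ 0.714 -0.158  0.029] [ 0.703 -0.165 -0.002] [ 0.728 -0.144  0.062]
side vial_at 0.41 [324.5, 134.2, 328.9, 149.2] 98 [0.617 0.43  0.02 ] [ 0.602  0.413 -0.004] [0.635 0.472 0.055]
side vial_at 0.22 [298.8, 225.8, 359.4, 292.8] 2578 [ 0.59  -0.277  0.042] [ 0.507 -0.377  0.002] [ 0.678 -0.188  0.066]
top plate_mid 0.83 [207.8, 193.6, 258.9, 239.5] 1085 [0.534 0.32  0.004] [ 0.469  0.248 -0.003] [0.604 0.391 0.032]
top handle_mid 0.74 [210.0, 195.3, 254.4, 235.3] 1088 [0.533 0.32  0.004] [ 0.468  0.249 -0.003] [0.601 0.391 0.032]
top seat 0.88 [360.2, 175.7, 424.8, 229.7] 1958 [ 0.595 -0.272  0.043] [ 0.51  -0.365  0.001] [ 0.672 -0.168  0.069]
top wide_lip 0.93 [359.3, 175.9, 424.0, 226.3] 2017 [ 0.595 -0.272  0.043] [ 0.51  -0.366  0.   ] [ 0.676 -0.166  0.069]
top narrow_lip 0.93 [358.3, 176.0, 426.5, 229.0] 2039 [ 0.595 -0.272  0.042] [ 0.51  -0.368 -0.   ] [ 0.678 -0.167  0.069]
top post_holder_at 0.21 [203.7, 194.3, 257.8, 241.9] 1149 [0.533 0.32  0.004] [ 0.465  0.248 -0.003] [0.605 0.395 0.032]
top slides_at 0.75 [450.7, 229.2, 477.0, 253.1] 231 [ 0.46  -0.512  0.033] [ 0.435 -0.547  0.009] [ 0.488 -0.474  0.04 ]
top vial_at 0.43 [191.7, 191.0, 204.7, 195.6] 70 [0.615 0.434 0.045] [0.606 0.427 0.009] [0.628 0.45  0.061]
```

```bash
python3 - <<'E'
from h import *
t=np.load("top0_i.npy"); s=np.load("side0_i.npy")
def crop(im,x0,y0,x1,y1,k): return cv2.resize(im[y0:y1,x0:x1],None,fx=k,fy=k,interpolation=cv2.INTER_CUBIC)
save("z1",crop(t,310,140,490,260,4))
save("z2",crop(t,170,160,300,260,6))
save("z3",crop(s,280,190,420,300,5))
E
```

```text
(no output)
```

View pics/z1.png

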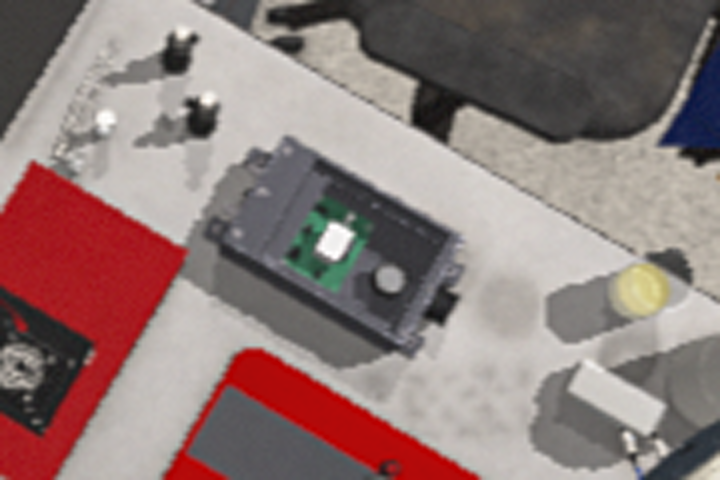

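View pics/z2.png

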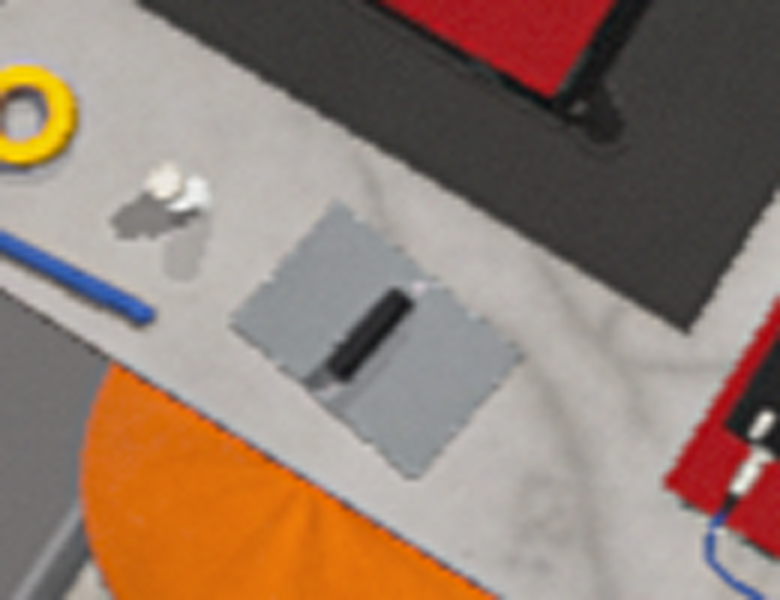

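View pics/z3.png

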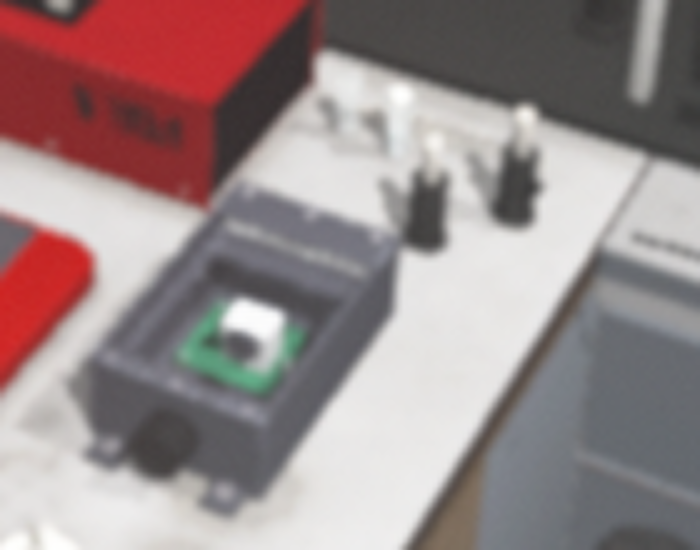

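```bash
cat > fit.py <<'E'
from h import *
from scipy.optimize import minimize
def proj(name,X):
    c=optics.camera_info(name); P=X@np.array(c["R"]).T+c["t"]; p=P@np.array(c["mtx"]).T
    return p[:,:2]/p[:,2:]
def plane(name,uv,z):
    c=optics.camera_info(name);R=np.array(c["R"]);C=-R.T@c["t"]
    d=np.c_[uv,np.ones(len(uv))]@np.linalg.inv(c["mtx"]).T@R
    return C+d*((z-C[2])/d[:,2])[:,None]
def rect(p,l,w,z):
    x,y,a=p; c,s=np.cos(a),np.sin(a)
    q=np.array([[l,w],[-l,w],[-l,-w],[l,-w]])/2
    return np.c_[x+c*q[:,0]-s*q[:,1], y+s*q[:,0]+c*q[:,1], np.full(4,z)]
def poly(shape,uv,S=8):
    # antialiased
    m=np.zeros(shape,np.uint8); cv2.fillPoly(m,[np.round(uv*256).astype(np.int32)],255,cv2.LINE_AA,8); return m/255.
E
python3 - <<'E'
from fit import *
for c in ("top","side"):
    d=np.load(c+"0_d.npy"); W=world(c,d); im=np.load(c+"0_i.npy")
    b=(W[...,0]>.3)&(W[...,0]<.7)&(W[...,1]>-.42)&(W[...,1]<-.12)
    r=b&(W[...,2]>.058)&(W[...,2]<.072)
    ys,xs=np.where(r); print(c,r.sum(),np.median(W[r],0))
    P=W[r][:,:2].astype(np.float32)
    print(cv2.minAreaRect(P))
    v=np.zeros(im.shape,np.uint8); z=W[...,2]; v[...,:]=np.clip(np.nan_to_num(z)*2500,0,255)[...,None].astype(np.uint8)
    x0,y0,x1,y1=(340,160,440,240) if c=="top" else (280,190,420,300)
    save("zz_"+c,cv2.resize(v[y0:y1,x0:x1],None,fx=5.5,fy=5.5,interpolation=cv2.INTER_NEAREST))
    # plate 
    r=(W[...,0]>.42)&(W[...,0]<.66)&(W[...,1]>.2)&(W[...,1]<.42)&np.isfinite(z)
    print("bench z hist",np.percentile(z[r],[5,25,50,75,95]))
    r2=r&(z>.02); print("fin",r2.sum(),np.median(W[r2],0),cv2.minAreaRect(W[r2][:,:2].astype(np.float32)))
    m=np.load(f"m_{c}_plate_mid.npy"); print(cv2.minAreaRect(plane(c,np.argwhere(m)[:,::-1].astype(float),.004)[:,:2].astype(np.float32)))
E
```

```text
top 555 [ 0.61036248 -0.22486482  0.06438981]
((0.5962016582489014, -0.26765090227127075), (0.18363875150680542, 0.11549361050128937), 60.007057189941406)
bench z hist [-0.0054618  -0.00115208  0.00193437  0.00599355  0.02376091]
fin 217 [0.6414882  0.23122978 0.21263426] ((0.5838103890419006, 0.26982975006103516), (0.12442957609891891, 0.16653144359588623), 82.6192855834961)
((0.5348814725875854, 0.3215954303741455), (0.15121541917324066, 0.09973786026239395), 51.76542282104492)
side 640 [ 0.60140732 -0.23510995  0.06283309]
((0.5769380331039429, -0.24581369757652283), (0.21474409103393555, 0.17492073774337769), 59.80263137817383)
bench z hist [-0.00491776 -0.00144492  0.00193618  0.01115952  0.0274018 ]
fin 74 [0.54876607 0.30368767 0.03074432] ((0.6197662353515625, 0.3012922406196594), (0.1403261125087738, 0.19357451796531677), 39.00417709350586)
((0.544361412525177, 0.3342970311641693), (0.10273115336894989, 0.10550076514482498), 51.593605041503906)
```

View pics/zz_top.png

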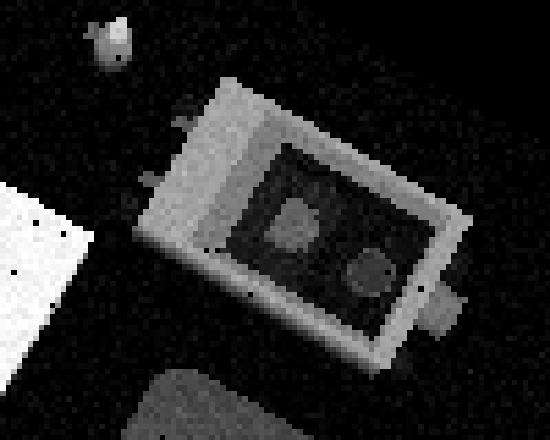

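View pics/zz_side.png

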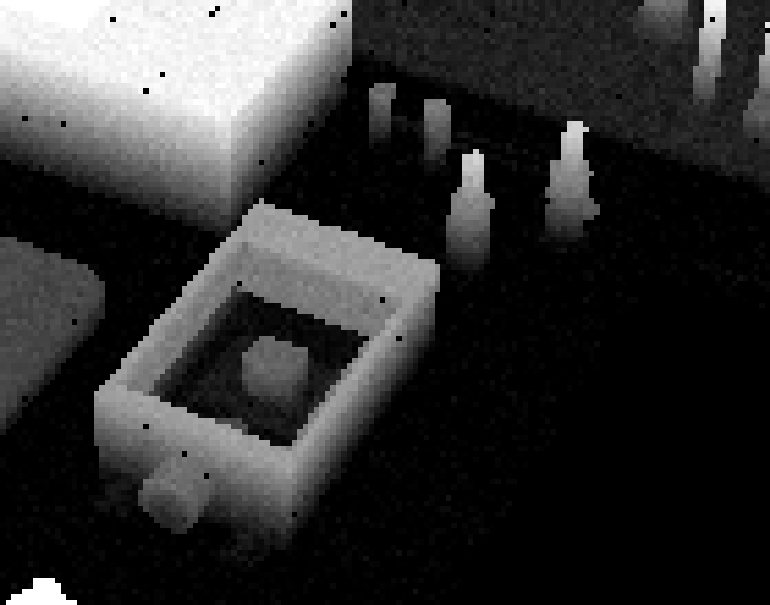

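```bash
cat >> fit.py <<'E'
def rays(name,us,vs):
    c=optics.camera_info(name);R=np.array(c["R"]);C=-R.T@c["t"]
    d=np.c_[us,vs,np.ones(len(us))]@np.linalg.inv(c["mtx"]).T@R   # unit camera depth
    return C,d
def hbox(x,y):   # x,y in seat frame
    h=np.zeros_like(x)
    out=(x>-.081)&(x<.103)&(abs(y)<.057); inn=(abs(x)<.068)&(abs(y)<.052)
    h[out]=.064; h[inn]=.0
    return h,inn
def cast(C,d,p,hf,zs=np.arange(.066,-.002,-.001)):
    x,y,a=p; c,s=np.cos(a),np.sin(a)
    z=np.full(len(d),0.); I=np.zeros(len(d),bool); done=np.zeros(len(d),bool)
    for zz in zs:
        k=(zz-C[2])/d[:,2]; X=C[0]+k*d[:,0]-x; Y=C[1]+k*d[:,1]-y
        h,inn=hf(c*X+s*Y,-s*X+c*Y)
        hit=(~done)&((h>=zz))
        z[hit]=zz; done|=hit
        if abs(zz-.060)<.0006: I=inn
    I&=(z<.0635)
    return z,I
def fitbox(name,depth,p0):
    W=world(name,depth)
    b=(np.hypot(W[...,0]-p0[0],W[...,1]-p0[1])<.14)&np.isfinite(W[...,2])
    v,u=np.where(b); zm=W[b][:,2]
    sub=[(-.25,-.25),(.25,.25),(-.25,.25),(.25,-.25)]
    rs=[rays(name,u+a,v+b_) for a,b_ in sub]
    def cost(p):
        r=0
        for C,d in rs:
            z,I=cast(C,d,p,hbox)
            e=np.minimum(abs(z-zm),.02); e[I]=np.where(zm[I]<.058,.002,.02)
            r+=e.mean()
        return r*1000
    s=minimize(cost,p0,method="Nelder-Mead",options=dict(initial_simplex=np.array(p0)+np.array([[0,0,0],[.006,0,0],[0,.006,0],[0,0,.04]]),xatol=1e-4,fatol=1e-4,maxiter=120))
    return s.x,s.fun
E
python3 - <<'E'
from fit import *
for c in ("top","side"):
    d=np.load(c+"0_d.npy")
    a=np.radians(60); p0=[.5962-.011*np.cos(a),-.2676-.011*np.sin(a),a]
    for p in (p0,[p0[0]+.004,p0[1]-.004,a-.02]):
        r,f=fitbox(c,d,p); print(c,np.round(r,4),np.degrees(r[2]),f)
t=np.load("top0_i.npy").astype(int); 
for (u,v) in [(225,225),(235,232),(222,210),(215,205),(240,240),(200,210),(225,245),(255,235)]: print(u,v,t[v,u])
E
```

```text
top [ 0.5908 -0.2774  1.0472] 59.9990340967773 15.422340496796869
top [ 0.5908 -0.2774  1.0477] 60.029928325655675 14.68721875104976
side [ 0.5894 -0.2814  1.0506] 60.19720655370652 22.79786085790473
side [ 0.5893 -0.2812  1.0467] 59.968884907001616 25.353954000458724
225 225 [164 161 162]
235 232 [145 149 150]
222 210 [144 150 150]
215 205 [165 163 162]
240 240 [192 188 183]
200 210 [184 180 174]
225 245 [230 113   8]
255 235 [184 179 175]
```

```bash
cat >> fit.py <<'E'
def fitplate(name,im,p0,z=.004):
    f=im[...,2].astype(float)-im[...,0].astype(float); f=np.clip(f,-10,6)+2
    def cost(p):
        return -(poly(f.shape,proj(name,rect(p,.152,.100,z)))*f).sum()
    best=None
    for k in range(3):
        s=minimize(cost,p0,method="Nelder-Mead",options=dict(initial_simplex=np.array(p0)+np.array([[0,0,0],[.006,0,0],[0,.006,0],[0,0,.06]])*(1-.3*k),xatol=1e-5,fatol=1e-3))
        p0=s.x
    return s.x,s.fun
E
python3 - <<'E'
from fit import *
for c in ("top","side"):
    im=np.load(c+"0_i.npy")
    r,f=fitplate(c,im,[.535,.3216,.9]); print(c,np.round(r,4),np.degrees(r[2]),f)
    v=cv2.resize(im,None,fx=8,fy=8,interpolation=cv2.INTER_CUBIC)
    q=(proj(c,rect(r,.152,.100,.004))+.5)*8-.5
    cv2.polylines(v,[np.round(q).astype(int)],True,(0,255,0),1)
    q=(proj(c,rect(r,.012,.064,.032))+.5)*8-.5
    cv2.polylines(v,[np.round(q).astype(int)],True,(255,255,0),1)
    cx,cy=q.mean(0).astype(int); save("p_"+c,v[cy-250:cy+250,cx-300:cx+300])
E
```

```text
top [0.5353 0.32   0.896 ] 51.33570846180481 -7338.129411764707
side [0.5402 0.3217 0.9169] 52.53598176571751 -1294.6235294117648
```

View pics/p_top.png

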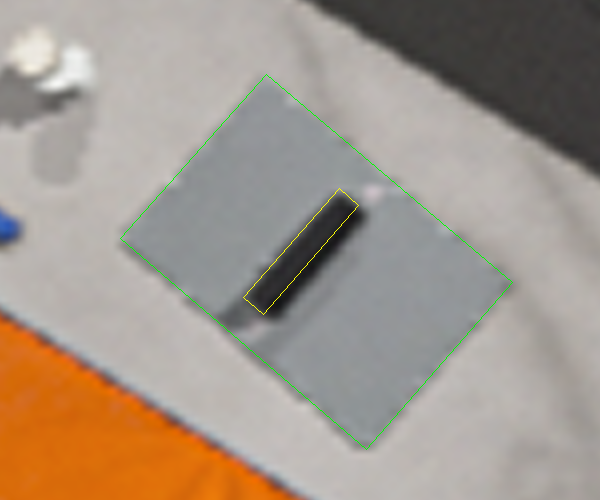

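View pics/p_side.png

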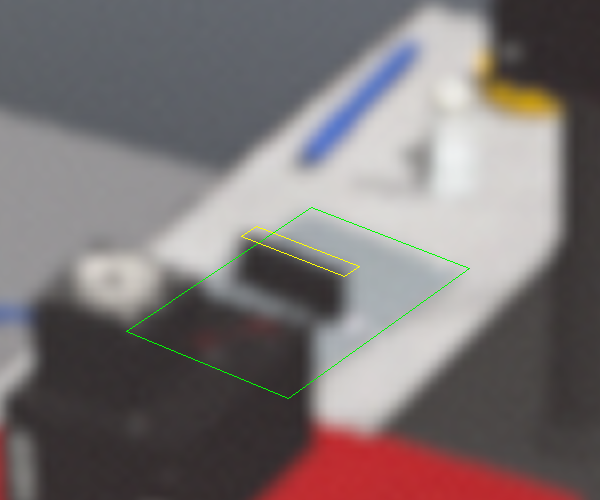

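```bash
python3 - <<'E'
from fit import *
H=np.full((20,24),-9.)
for c in ("top","side"):
    W=world(c,np.load(c+"0_d.npy")).reshape(-1,3); W=W[np.isfinite(W[:,2])]
    i=((W[:,0]-.15)//.04).astype(int); j=((W[:,1]+.48)//.04).astype(int)
    ok=(i>=0)&(i<20)&(j>=0)&(j<24)&(W[:,2]<.8); 
    Hc=np.full(H.shape,-9.); np.maximum.at(Hc,(i[ok],j[ok]),W[ok,2]); 
    print(c,"cols y from -.48 step .04"); 
    for k in range(19,-1,-1): print("%.2f"%(.15+.04*k)," ".join("%4d"%(v*1000) if v>-1 else "   ." for v in Hc[k]))
E
```

```text
top cols y from -.48 step .04
0.91 -248 -251 -250 -255    .    .    5   37    7  175  179  268  275  258  294  294  296  298  306  308  301  656  691  327
0.87 -249 -256    .  -91    .    .    0    8    8   11  176  204  289  296  295  295  297  297  305  306  304  295  745  700
0.83    .  -84  -80  -80  -83    .    .    6   10    7   19  205  293  295  295  296  295  295  297  309  294  295  760  798
0.79  -80  -83  -82  -77  -86    .    5    6   38    8    8   21   24  294  297  297  296  296  336  340  329  312  298  799
0.75  -77  -82  -82    .    2    6    7    8   85   90    8   20   23  295  295  296  295  296  340  341  331  296  297  447
0.71  -86    .    .    8    7    6   10    8   87    6   46   11   21   23  294  301  296  299  296  297  295  294  203   21
0.67    .    3    6    7    9   65   70   15   75    8   55   48   18   22   21  295  296  297  296  295  293   22   21    7
0.63    8    7    9   61   69   67   72   69    9    8    6  106  105   19   23  296  296  295  293   20   24    9    6    6
0.59    8    6   69   72   58   49   68   75   12  106  105  105  105 
[... 3260 characters left out ...]
   30   91  113  116  128  126    0    3    3    2    .    .    .    .    .
0.31  638  640  640  641  105  101    .   34   33   32   80   82    4    6    6    4    1    .    .    .    .    .    .    .
0.27  642  640  648  654  657  636  179   34   33   32   30    4    7    2    2    .    .    .    .    .    .    .    .    .
0.23  652  634  647  660  666  669  663   32   33   31  680  691    3   -1    .    .    .    .    .    .    .    .    .    .
0.19  654   33  629  658  670  676  677  673   -1  669  700  703    .    .    .    .    .    .    .    .    .    .    .    .
0.15  652   33   33   34  667  677  683  685  689  696  704  704  285  199    .    .    .    .    .    .    .    .    .    .
```

```bash
cat > mv.py <<'E'
from h import *
def down(psi):
    y=np.array([np.cos(psi),np.sin(psi),0]); z=np.array([0,0,-1.]); return np.stack([np.cross(y,z),y,z],1)
def rel(pos,R,base=None,quiet=False):
    s=manip.read_state()
    p0,R0=(s["ee_pos"],Rn.from_rotvec(s["tcp_rot"]).as_matrix()) if base is None else base
    sh=R0.T@(np.array(pos)-p0); w=Rn.from_matrix(R0.T@R).as_rotvec()
    if not quiet: print("shift",np.round(sh,4).tolist(),"turn",np.round(w,4).tolist())
    return sh,w
def st():
    s=manip.read_state(); R=Rn.from_rotvec(s["tcp_rot"]).as_matrix()
    print("t",round(s["time_s"],2),"p",np.round(s["ee_pos"],4),"yaw(y)",round(np.degrees(np.arctan2(R[1,1],R[0,1])),2),"zax",np.round(R[:,2],4),"F",np.round(s["ft_force"],1),"T",np.round(s["torque"],2),"gap",round(s["finger_gap"],4),"q",np.round(s["q"],2))
E
python3 - <<'E'
from mv import *
st()
rel([.25,-.45,.36],down(np.radians(231.3)))
rel([.42,.20,.36],down(np.radians(231.3)))
rel([.535,.32,.15],down(np.radians(231.3)))
E
```

```text
t 0.9 p [ 0.2105 -0.5081  0.2503] yaw(y) 112.51 zax [ 0. -0. -1.] F [0.2 0.3 0.4] T [ 0.05 -0.02 -0.02] gap 0.0851 q [-0.89  0.26  0.11 -0.   -1.42 -0.28]
shift [-0.0587, 0.0386, -0.1097] turn [-0.0, -0.0, -2.0734]
shift [-0.4645, 0.574, -0.1097] turn [-0.0, -0.0, -2.0734]
shift [-0.6167, 0.6408, 0.1003] turn [-0.0, -0.0, -2.0734]
```

Emit:
apply_moves:
  steps:
    - [[0,0,-0.05],[0,0,-0.15],0]
    - [[-0.03,0.02,-0.09],[0,0,-0.3],0]
    - [[-0.06,0.055,-0.11],[0,0,-0.45],0]
    - [[-0.09,0.095,-0.11],[0,0,-0.6],0]
    - [[-0.12,0.135,-0.11],[0,0,-0.75],0]
    - [[-0.15,0.175,-0.11],[0,0,-0.9],0]
    - [[-0.18,0.215,-0.11],[0,0,-1.05],0]
    - [[-0.21,0.255,-0.11],[0,0,-1.2],0]
    - [[-0.24,0.295,-0.11],[0,0,-1.35],0]
    - [[-0.27,0.335,-0.11],[0,0,-1.5],0]
    - [[-0.3,0.375,-0.11],[0,0,-1.65],0]
    - [[-0.33,0.41,-0.11],[0,0,-1.8],0]

```text
time_s: 2.1
ee_pos: [0.3581, -0.001, 0.361]
tcp_rot: [-2.798, 1.425, -0.002]
ft_force: [2.1, -0.4, 0.9]
finger_gap: 0.0853
```

```bash
python3 - <<'E'
from mv import *
st()
rel([.42,.20,.36],down(np.radians(231.3)))
rel([.535,.32,.33],down(np.radians(231.3)))
rel([.535,.32,.08],down(np.radians(231.3)))
E
```

```text
t 2.1 p [ 0.3581 -0.001   0.361 ] yaw(y) -143.96 zax [ 2.e-03  8.e-04 -1.e+00] F [ 2.1 -0.4  0.9] T [-0.07 -0.21 -0.03] gap 0.0853 q [ 0.44 -0.15 -0.05  0.   -1.67  0.19]
shift [-0.1261, -0.1683, 0.0013] turn [-0.002, -0.0008, -0.2664]
shift [-0.1555, -0.3318, 0.0316] turn [-0.002, -0.0008, -0.2664]
shift [-0.1556, -0.3313, 0.2816] turn [-0.002, -0.0008, -0.2664]
```

Emit:
apply_moves:
  steps:
    - [[-0.032,-0.04,0],[0,0,-0.1],0]
    - [[-0.064,-0.08,0],[0,0,-0.2],0]
    - [[-0.096,-0.12,0],[0,0,-0.2664],0]
    - [[-0.126,-0.16,0],[0,0,-0.2664],0]
    - [[-0.14,-0.205,0.0],[0,0,-0.2664],0]
    - [[-0.15,-0.25,0.0],[0,0,-0.2664],0]
    - [[-0.156,-0.295,0.02],[0,0,-0.2664],0]
    - [[-0.156,-0.331,0.05],[0,0,-0.2664],0]
    - [[-0.156,-0.331,0.1],[0,0,-0.2664],0]
    - [[-0.156,-0.331,0.15],[0,0,-0.2664],0]
    - [[-0.156,-0.331,0.2],[0,0,-0.2664],0]
    - [[-0.156,-0.331,0.25],[0,0,-0.2664],0]

```text
time_s: 3.3
ee_pos: [0.5365, 0.3165, 0.1085]
tcp_rot: [-2.96, 1.051, -0.0]
ft_force: [0.5, 1.3, -0.5]
finger_gap: 0.0852
```

```bash
python3 - <<'E'
from fit import *
from mv import *
st()
for c in ("top","side"):
    im,d=optics.camera(c); np.save(c+"1_d.npy",d); np.save(c+"1_i.npy",im)
    v=cv2.resize(im,None,fx=6,fy=6,interpolation=cv2.INTER_CUBIC)
    p=manip.read_state()["ee_pos"]; tip=p+[0,0,-.015]
    for X,col in ((p,(255,0,0)),(tip,(0,255,0)),((.535,.32,.032),(255,255,0))):
        q=((proj(c,np.array([X]))[0]+.5)*6-.5).astype(int); cv2.circle(v,tuple(int(a) for a in q),3,col,-1)
    cx,cy=q; save("a_"+c,v[cy-250:cy+250,cx-300:cx+300])
E
```

```text
t 3.3 p [0.5365 0.3165 0.1085] yaw(y) -129.1 zax [ 3.e-04  2.e-04 -1.e+00] F [ 0.5  1.3 -0.5] T [ 0.12 -0.13 -0.05] gap 0.0852 q [ 0.78  0.47  0.06  0.   -1.16  0.1 ]
```

View pics/a_top.png

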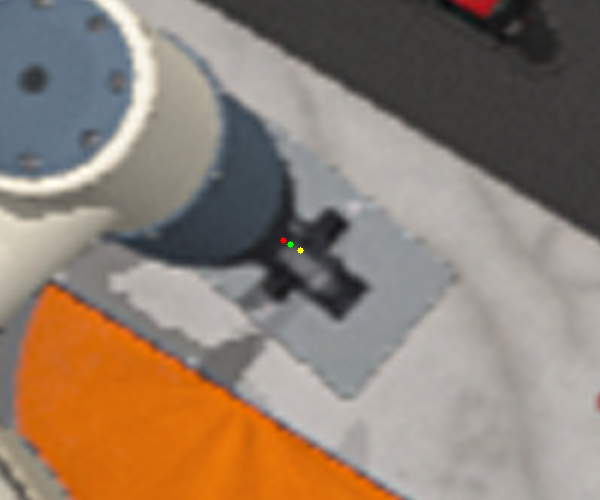

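View pics/a_side.png

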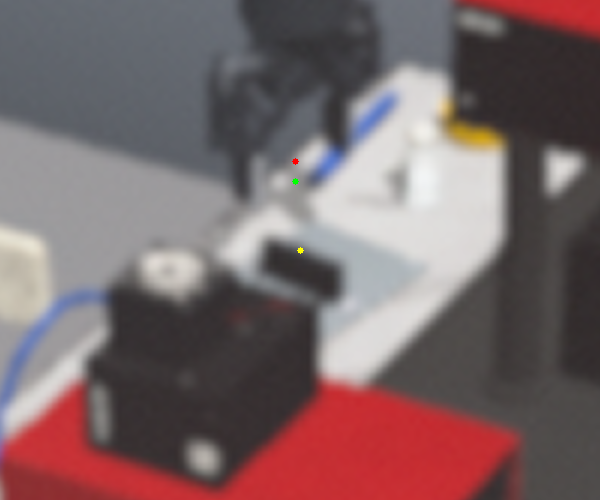

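```bash
python3 - <<'E'
from mv import *
st()
rel([.5353,.32,.026],down(np.radians(231.3)))
E
```

```text
t 3.4 p [0.5322 0.3136 0.1025] yaw(y) -129.16 zax [-0.0128 -0.009  -0.9999] F [ 0.6 -0.8 -1.1] T [-0.01  0.13 -0.02] gap 0.0858 q [ 0.78  0.48  0.05 -0.   -1.16  0.1 ]
shift [-0.0013, -0.0081, 0.0763] turn [0.0151, 0.0043, -0.0081]
```

Emit:
apply_moves:
  steps:
    - [[0,0,0],[0,0,0],0]
    - [[0,0,0],[0,0,0],0]

```text
time_s: 3.6
ee_pos: [0.5386, 0.318, 0.1142]
tcp_rot: [-2.956, 1.049, -0.006]
ft_force: [-0.3, 0.7, 0.6]
finger_gap: 0.0852
```

```bash
python3 - <<'E'
from mv import *
st()
rel([.5353,.32,.026],down(np.radians(231.3)))
E
```

```text
t 3.6 p [0.5386 0.318  0.1142] yaw(y) -129.06 zax [ 0.0054  0.0034 -1.    ] F [-0.3  0.7  0.6] T [ 0.05 -0.04  0.01] gap 0.0852 q [ 0.78  0.47  0.07  0.   -1.16  0.1 ]
shift [-0.004, 0.001, 0.0882] turn [-0.006, -0.0021, -0.0063]
```

```bash
cat >> mv.py <<'E'
import json,os
def cmd():
    p=np.array([.211,-.508,.25]); R=Rn.from_rotvec([.6128,-3.0808,0]).as_matrix()
    # normalise to exact down
    R=down(np.arctan2(R[1,1],R[0,1]))
    for sh,w in json.load(open("log.json")):
        p=p+R@np.array(sh); R=R@Rn.from_rotvec(w).as_matrix()
    return p,R
def log(sh,w):
    L=json.load(open("log.json")) if os.path.exists("log.json") else []
    L.append([list(sh),list(w)]); json.dump(L,open("log.json","w"))
def crel(pos,R): return rel(pos,R,base=cmd())
E
python3 - <<'E'
from mv import *
log([-.33,.41,-.11],[0,0,-1.8]); log([-.156,-.331,.25],[0,0,-.2664])
p,R=cmd(); print(p,R)
crel([.5353,.32,.026],down(np.radians(231.3)))
E
```

```text
[0.53712924 0.31670148 0.11      ] [[ 0.77599872 -0.63073448  0.        ]
 [-0.63073448 -0.77599872  0.        ]
 [ 0.          0.         -1.        ]]
shift [-0.0035, -0.0014, 0.084] turn [0.0, 0.0, -0.0071]
```

Emit:
apply_moves:
  steps:
    - [[-0.001,0,0.015],[0,0,-0.007],0]
    - [[-0.003,-0.001,0.03],[0,0,-0.007],0]
    - [[-0.0035,-0.0014,0.045],[0,0,-0.007],0]
    - [[-0.0035,-0.0014,0.06],[0,0,-0.007],0]
    - [[-0.0035,-0.0014,0.07],[0,0,-0.007],0]
    - [[-0.0035,-0.0014,0.077],[0,0,-0.007],0]
    - [[-0.0035,-0.0014,0.081],[0,0,-0.007],0]
    - [[-0.0035,-0.0014,0.083],[0,0,-0.007],0]
    - [[-0.0035,-0.0014,0.083],[0,0,-0.007],0]

```text
time_s: 4.5
ee_pos: [0.535, 0.3201, 0.0277]
tcp_rot: [-2.964, 1.041, -0.001]
ft_force: [0.2, -0.2, -0.6]
finger_gap: 0.0853
```

```bash
python3 - <<'E'
from mv import *
log([-.0035,-.0014,.083],[0,0,-.007])
print(cmd()[0]); st()
E
```

```text
[0.53529627 0.31999545 0.027     ]
t 4.5 p [0.535  0.3201 0.0277] yaw(y) -128.7 zax [ 5.e-04  3.e-04 -1.e+00] F [ 0.2 -0.2 -0.6] T [ 0.03 -0.    0.06] gap 0.0853 q [ 0.79  0.55 -0.04  0.   -0.98  0.11]
```

Emit:
apply_moves:
  steps:
    - [[0,0,0],[0,0,0],80]
    - [[0,0,0],[0,0,0],160]
    - [[0,0,0],[0,0,0],255]
    - [[0,0,0],[0,0,0],255]
    - [[0,0,0],[0,0,0],255]
    - [[0,0,0],[0,0,0],255]
    - [[0,0,0],[0,0,0],255]
    - [[0,0,0],[0,0,0],255]

```text
time_s: 5.3
ee_pos: [0.535, 0.3202, 0.0276]
tcp_rot: [-2.964, 1.04, -0.001]
ft_force: [0.6, 1.8, 2.6]
finger_gap: 0.011
```

```bash
python3 - <<'E'
from mv import *
st()
D=down(np.radians(240))
crel([.535,.32,.10],down(np.radians(231.3)))
crel([.45,.25,.32],D)
crel([.46,-.2,.32],D)
E
```

```text
t 5.3 p [0.535  0.3202 0.0276] yaw(y) -128.69 zax [ 7.e-04  5.e-04 -1.e+00] F [0.6 1.8 2.6] T [0.26 0.11 0.01] gap 0.011 q [ 0.79  0.55 -0.04  0.   -0.98  0.11]
shift [-0.0002, 0.0002, -0.073] turn [0.0, 0.0, -0.0001]
shift [-0.0228, 0.108, -0.293] turn [0.0, 0.0, -0.1519]
shift [0.2664, 0.4529, -0.293] turn [0.0, 0.0, -0.1519]
```

Emit:
apply_moves:
  steps:
    - [[0,0,-0.01],[0,0,0],255]
    - [[0,0,-0.03],[0,0,0],255]
    - [[0,0,-0.06],[0,0,0],255]
    - [[0,0,-0.1],[0,0,0],255]
    - [[0,0.01,-0.14],[0,0,0],255]
    - [[0,0.03,-0.18],[0,0,-0.03],255]
    - [[-0.005,0.055,-0.22],[0,0,-0.06],255]
    - [[-0.01,0.075,-0.25],[0,0,-0.1],255]
    - [[-0.015,0.09,-0.275],[0,0,-0.13],255]
    - [[-0.02,0.1,-0.287],[0,0,-0.152],255]
    - [[-0.0228,0.108,-0.293],[0,0,-0.152],255]
    - [[-0.0228,0.108,-0.293],[0,0,-0.152],255]

```text
time_s: 6.5
ee_pos: [0.4487, 0.2496, 0.3203]
tcp_rot: [-3.034, 0.813, 0.001]
ft_force: [0.0, 1.0, -2.9]
finger_gap: 0.0108
```

```bash
python3 - <<'E'
from mv import *
log([-.0228,.108,-.293],[0,0,-.152])
st(); print(cmd()[0])
D=down(np.radians(240))
crel([.45,-.05,.32],D)
crel([.46,-.2,.32],D)
crel([.535,-.30,.22],D)
E
```

```text
t 6.5 p [0.4487 0.2496 0.3203] yaw(y) -120.0 zax [-4.e-04  2.e-04 -1.e+00] F [ 0.   1.  -2.9] T [ 0.04 -0.06 -0.03] gap 0.0108 q [ 0.81  0.17  0.18 -0.   -1.58  0.23]
[0.44997226 0.24996935 0.32      ]
shift [0.15, 0.2598, -0.0] turn [0.0, 0.0, 0.0001]
shift [0.2336, 0.3847, -0.0] turn [0.0, 0.0, 0.0001]
shift [0.3486, 0.4338, 0.1] turn [0.0, 0.0, 0.0001]
```

Emit:
apply_moves:
  steps:
    - [[0.008,0.013,0],[0,0,0],255]
    - [[0.023,0.039,0],[0,0,0],255]
    - [[0.043,0.074,0],[0,0,0],255]
    - [[0.065,0.113,0],[0,0,0],255]
    - [[0.087,0.152,0],[0,0,0],255]
    - [[0.11,0.191,0],[0,0,0],255]
    - [[0.133,0.23,0],[0,0,0],255]
    - [[0.156,0.269,0],[0,0,0],255]
    - [[0.178,0.305,0],[0,0,0],255]
    - [[0.2,0.34,0],[0,0,0],255]
    - [[0.22,0.368,0],[0,0,0],255]
    - [[0.2336,0.3847,0],[0,0,0],255]

```text
time_s: 7.7
ee_pos: [0.4587, -0.2029, 0.3183]
tcp_rot: [3.033, -0.817, -0.006]
ft_force: [0.6, -0.3, -3.6]
finger_gap: 0.0109
```

```bash
python3 - <<'E'
from mv import *
log([.2336,.3847,0],[0,0,0])
st(); print(cmd()[0])
D=down(np.radians(240))
crel([.585,-.288,.16],D)
E
```

```text
t 7.7 p [ 0.4587 -0.2029  0.3183] yaw(y) -120.15 zax [-3.9e-03  3.0e-04 -1.0e+00] F [ 0.6 -0.3 -3.6] T [ 0.03 -0.1   0.04] gap 0.0109 q [-0.1   0.15  0.15  0.   -1.57  1.15]
[ 0.45997054 -0.19998963  0.32      ]
shift [0.1523, 0.0137, 0.16] turn [0.0, 0.0, 0.0001]
```

Emit:
apply_moves:
  steps:
    - [[0.01,0.001,0.01],[0,0,0],255]
    - [[0.03,0.003,0.03],[0,0,0],255]
    - [[0.055,0.005,0.055],[0,0,0],255]
    - [[0.08,0.008,0.08],[0,0,0],255]
    - [[0.105,0.01,0.108],[0,0,0],255]
    - [[0.126,0.012,0.13],[0,0,0],255]
    - [[0.14,0.0137,0.147],[0,0,0],255]
    - [[0.149,0.0137,0.157],[0,0,0],255]
    - [[0.1523,0.0137,0.16],[0,0,0],255]
    - [[0.1523,0.0137,0.16],[0,0,0],255]
    - [[0.1523,0.0137,0.16],[0,0,0],255]

```text
time_s: 8.8
ee_pos: [0.5847, -0.2879, 0.1614]
tcp_rot: [3.035, -0.812, 0.002]
ft_force: [-0.3, 1.2, -1.6]
finger_gap: 0.011
```

```bash
python3 - <<'E'
from mv import *
from fit import *
log([.1523,.0137,.16],[0,0,0])
st(); print(cmd()[0])
for c in ("top","side"):
    im,d=optics.camera(c); np.save(c+"2_d.npy",d); np.save(c+"2_i.npy",im)
    v=cv2.resize(im,None,fx=6,fy=6,interpolation=cv2.INTER_CUBIC)
    p=manip.read_state()["ee_pos"]
    q=(proj(c,rect([p[0],p[1],np.radians(60)],.152,.1,p[2]-.0236))+.5)*6-.5
    cv2.polylines(v,[np.round(q).astype(int)],True,(0,255,0),1)
    cx,cy=q.mean(0).astype(int); save("b_"+c,v[cy-250:cy+250,cx-300:cx+300])
st()
E
```

```text
t 8.8 p [ 0.5847 -0.2879  0.1614] yaw(y) -119.97 zax [ 1.5e-03 -6.0e-04 -1.0e+00] F [-0.3  1.2 -1.6] T [-0.01 -0.   -0.03] gap 0.011 q [-0.22  0.49  0.23  0.   -1.31  1.27]
[ 0.58502496 -0.28799174  0.16      ]
t 8.9 p [ 0.5847 -0.2879  0.1618] yaw(y) -119.97 zax [ 2.2e-03 -6.0e-04 -1.0e+00] F [-0.2  0.  -1.8] T [ 0.01  0.03 -0.  ] gap 0.0106 q [-0.22  0.49  0.23  0.   -1.31  1.27]
```

View pics/b_top.png

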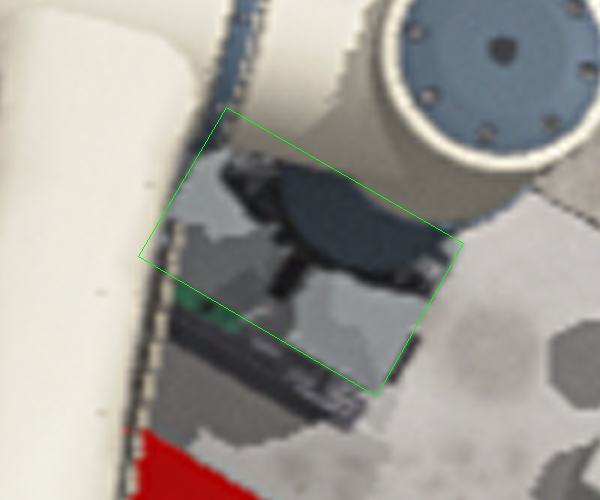

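View pics/b_side.png

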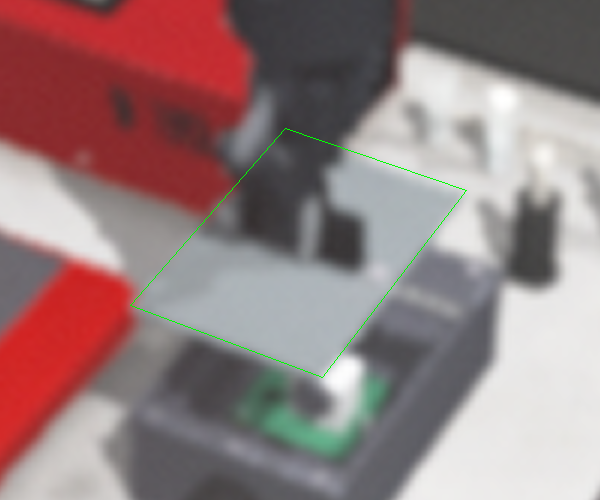

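```bash
cat > edge.py <<'E'
from fit import *
from scipy.ndimage import map_coordinates
def prof(c,im,p,along,fixed,axis,z,span=.012,chan=None):
    """axis 'y': edge at local y=fixed, sample along local x range; returns offset of max |grad|"""
    g=im.astype(float).mean(2) if chan is None else chan(im.astype(float))
    s=np.arange(-span,span+1e-9,.0005); a=np.linspace(along[0],along[1],60)
    x,y,t=p; ct,sn=np.cos(t),np.sin(t)
    out=[]
    for o in s:
        X,Y=(a,np.full_like(a,fixed+o)) if axis=='y' else (np.full_like(a,fixed+o),a)
        W=np.c_[x+ct*X-sn*Y,y+sn*X+ct*Y,np.full_like(a,z)]
        uv=proj(c,W); out.append(map_coordinates(g,[uv[:,1],uv[:,0]],order=1).mean())
    return s,np.array(out)
def show(*a,**k):
    s,o=prof(*a,**k); 
    from scipy.ndimage import gaussian_filter1d
    gr=np.gradient(gaussian_filter1d(o,2),s); i=np.argmax(abs(gr)); 
    print("  edge offset mm %.1f grad %.0f"%(s[i]*1000,gr[i]/1000), np.round(o[::4]).astype(int).tolist())
E
python3 - <<'E'
from edge import *
p=[.5847,-.2879,np.radians(60.03)]; z=.1616-.0236
T=np.load("top2_i.npy"); S=np.load("side2_i.npy")
print("plate top +y edge"); show("top",T,p,(-.07,-.03),.05,'y',z); show("top",T,p,(-.03,.02),.05,'y',z)
print("plate side -y edge"); show("side",S,p,(-.07,0),-.05,'y',z); show("side",S,p,(0,.07),-.05,'y',z)
print("plate side -x end"); show("side",S,p,(-.045,.045),-.076,'x',z)
print("plate top -x end"); show("top",T,p,(-.04,.045),-.076,'x',z)
b=[.5901,-.2793,np.radians(60)]
T=np.load("top0_i.npy"); S=np.load("side0_i.npy")
for c,im in (("top",T),("side",S)):
    print("box",c,"outer -y,+y,-x,+x; inner"); 
    show(c,im,b,(-.07,.09),-.057,'y',.064); show(c,im,b,(-.07,.09),.057,'y',.064)
    show(c,im,b,(-.05,.05),-.081,'x',.064); show(c,im,b,(-.05,.05),.103,'x',.064)
    show(c,im,b,(-.06,.06),-.052,'y',.064,span=.006); show(c,im,b,(-.06,.06),.052,'y',.064,span=.006)
    show(c,im,b,(-.045,.045),-.068,'x',.064,span=.008); show(c,im,b,(-.045,.045),.068,'x',.064,span=.008)
E
```

```text
plate top +y edge
  edge offset mm -0.5 grad -10 [130, 130, 131, 133, 132, 123, 101, 85, 82, 80, 82, 89, 92]
  edge offset mm 0.0 grad -6 [96, 98, 100, 99, 98, 94, 83, 71, 67, 70, 72, 68, 61]
plate side -y edge
  edge offset mm -2.0 grad 5 [132, 137, 139, 142, 150, 160, 170, 177, 181, 182, 182, 182, 181]
  edge offset mm -10.5 grad 1 [178, 180, 182, 182, 181, 179, 179, 180, 181, 182, 182, 183, 182]
plate side -x end
  edge offset mm -3.0 grad 7 [99, 102, 107, 116, 129, 144, 157, 166, 172, 175, 176, 175, 175]
plate top -x end
  edge offset mm -5.5 grad -9 [184, 180, 170, 155, 137, 129, 129, 129, 127, 125, 122, 118, 114]
box top outer -y,+y,-x,+x; inner
  edge offset mm 1.0 grad -17 [198, 199, 200, 200, 196, 180, 151, 116, 85, 65, 59, 61, 66]
  edge offset mm -0.5 grad -11 [101, 104, 104, 106, 106, 94, 69, 51, 45, 46, 52, 66, 85]
  edge offset mm 0.5 grad 5 [122, 111, 104, 99, 97, 99, 108, 119, 124, 118, 110, 104, 96]
  edge offset mm 5.0 grad 4 [107, 111, 113, 112, 111, 109, 108, 108, 113, 120, 126, 128, 128]
  edge offset mm -3.5 grad -18 [167, 133, 97, 67, 52, 51, 55]
  edge offset 
[... 181 characters left out ...]
4, 103]
box side outer -y,+y,-x,+x; inner
  edge offset mm -2.0 grad 2 [110, 106, 103, 101, 103, 107, 111, 113, 111, 108, 107, 108, 112]
  edge offset mm -2.0 grad 9 [108, 105, 107, 116, 130, 147, 164, 178, 186, 191, 193, 195, 195]
  edge offset mm -2.0 grad 5 [91, 91, 93, 97, 104, 113, 123, 131, 134, 133, 129, 123, 117]
  edge offset mm -1.0 grad 7 [127, 131, 137, 145, 157, 170, 185, 198, 209, 215, 218, 219, 218]
  edge offset mm -0.5 grad -2 [106, 109, 107, 104, 101, 101, 104]
  edge offset mm 3.0 grad 10 [103, 102, 108, 121, 139, 160, 180]
  edge offset mm -2.5 grad -3 [133, 130, 126, 120, 114, 110, 108, 109, 111]
  edge offset mm -1.0 grad -3 [147, 149, 146, 140, 133, 128, 124, 121, 120]
```

```bash
cat >> mv.py <<'E'
SEAT=np.array([.5899,-.2792,.052]); YAW=np.radians(60.0); G=.0256
def cornerpose(cx,cz,th,cy=0.,seat=None):
    """wide-end lower corner at (cx,cz) in seat frame, tilt th (wide end down)"""
    s=SEAT if seat is None else seat
    u=np.array([np.cos(YAW),np.sin(YAW),0]); v=np.array([-np.sin(YAW),np.cos(YAW),0]); z=np.array([0,0,1.])
    u2=np.cos(th)*u-np.sin(th)*z; n=np.cos(th)*z+np.sin(th)*u
    c=s+cx*u+cy*v+cz*z
    mid=c-.076*u2+.002*n
    return mid+G*n, np.stack([-v,-u2,-n],1)
def where():
    s=manip.read_state();R=Rn.from_rotvec(s["tcp_rot"]).as_matrix(); n=-R[:,2];u2=-R[:,1]
    mid=s["ee_pos"]-G*n; u=np.array([np.cos(YAW),np.sin(YAW),0]); v=np.array([-np.sin(YAW),np.cos(YAW),0]); z=np.array([0,0,1.])
    B=np.stack([u,v,z]); f=lambda X: np.round(B@(X-SEAT)*1000,1)
    print("mid",f(mid),"wide low",f(mid+.076*u2-.002*n),"narrow low",f(mid-.076*u2-.002*n),"tilt",round(np.degrees(np.arcsin(-u2[2])),2),"roll",round(np.degrees(np.arcsin(R[2,0])),2),"F(seat)",np.round(B@s["ft_force"],1),"T",np.round(B@s["torque"],2))
E
python3 - <<'E'
from mv import *
st(); where()
t=np.radians(9)
for a in ((.055,.04),(.057,.015),(.057,.0)): crel(*cornerpose(*a,t))
E
```

```text
t 8.9 p [ 0.5847 -0.2879  0.1618] yaw(y) -119.97 zax [ 2.2e-03 -6.0e-04 -1.0e+00] F [-0.2  0.  -1.8] T [ 0.01  0.03 -0.  ] gap 0.0106 q [-0.22  0.49  0.23  0.   -1.31  1.27]
mid [-10.1   0.1  84.2] wide low [65.9  0.1 82.3] narrow low [-86.1   0.   82.2] tilt -0.03 roll 0.13 F(seat) [-0.1  0.1 -1.8] T [ 0.02  0.01 -0.  ]
shift [-0.0002, 0.0057, 0.0289] turn [-0.1571, -0.0, 0.0001]
shift [-0.0002, 0.0037, 0.0539] turn [-0.1571, -0.0, 0.0001]
shift [-0.0002, 0.0037, 0.0689] turn [-0.1571, -0.0, 0.0001]
```

Emit:
apply_moves:
  steps:
    - [[0,0.001,0.005],[-0.03,0,0],255]
    - [[0,0.003,0.013],[-0.07,0,0],255]
    - [[0,0.005,0.023],[-0.11,0,0],255]
    - [[0,0.0057,0.033],[-0.14,0,0],255]
    - [[0,0.005,0.042],[-0.157,0,0],255]
    - [[0,0.0037,0.048],[-0.157,0,0],255]
    - [[0,0.0037,0.052],[-0.157,0,0],255]
    - [[0,0.0037,0.054],[-0.157,0,0],255]
    - [[0,0.0037,0.054],[-0.157,0,0],255]
    - [[0,0.0037,0.054],[-0.157,0,0],255]

```text
time_s: 9.9
ee_pos: [0.5829, -0.2916, 0.1068]
tcp_rot: [2.887, -0.774, -0.059]
ft_force: [-0.0, 0.1, -2.9]
finger_gap: 0.0108
```

```bash
python3 - <<'E'
from mv import *
from fit import *
log([0,.0037,.054],[-.157,0,0])
st(); print(cmd()[0]); where()
for c in ("top","side"):
    im,d=optics.camera(c); np.save(c+"3_d.npy",d); np.save(c+"3_i.npy",im)
    v=cv2.resize(im,None,fx=6,fy=6,interpolation=cv2.INTER_CUBIC)
    q=(proj(c,np.array([SEAT]))+.5)*6-.5
    cx,cy=q.mean(0).astype(int); save("c_"+c,v[cy-250:cy+250,cx-300:cx+300])
where()
t=np.radians(9)
crel(*cornerpose(.057,0,t))
E
```

```text
t 9.9 p [ 0.5829 -0.2916  0.1068] yaw(y) -120.02 zax [-0.0773 -0.1356 -0.9877] F [-0.   0.1 -2.9] T [ 0.51 -0.26  0.01] gap 0.0108 q [-0.15  0.54  0.09  0.16 -1.19  1.13]
[ 0.58317527 -0.29119622  0.106     ]
mid [-18.3  -0.1  29.5] wide low [56.5 -0.2 15.7] narrow low [-93.7  -0.1  39.4] tilt 8.98 roll 0.05 F(seat) [ 0.   0.1 -2.9] T [ 0.03 -0.57  0.01]
mid [-18.1  -0.1  29.5] wide low [56.6 -0.1 15.7] narrow low [-93.5  -0.1  39.4] tilt 8.98 roll 0.05 F(seat) [-0.4  0.5 -3.3] T [ 0.04 -0.61 -0.01]
shift [-0.0002, -0.0023, 0.0147] turn [-0.0001, -0.0, 0.0001]
```

View pics/c_side.png

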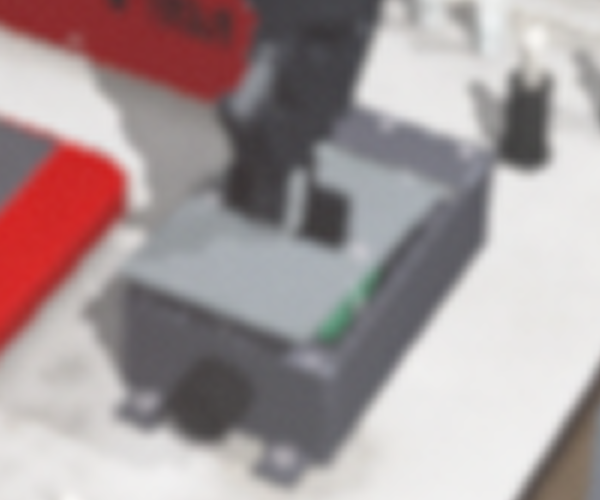

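Emit:
apply_moves:
  steps:
    - [[0,-0.0005,0.003],[0,0,0],255]
    - [[0,-0.001,0.006],[0,0,0],255]
    - [[0,-0.0014,0.009],[0,0,0],255]
    - [[0,-0.002,0.012],[0,0,0],255]
    - [[0,-0.0023,0.014],[0,0,0],255]
    - [[0,-0.0023,0.015],[0,0,0],255]
    - [[0,-0.0023,0.015],[0,0,0],255]
    - [[0,-0.0023,0.015],[0,0,0],255]

```text
time_s: 10.8
ee_pos: [0.5827, -0.2914, 0.0912]
tcp_rot: [2.887, -0.773, -0.061]
ft_force: [0.9, 0.0, -1.9]
finger_gap: 0.0108
```

```bash
python3 - <<'E'
from mv import *
log([0,-.0023,.015],[0,0,0])
st(); where()
E
```

```text
t 10.8 p [ 0.5827 -0.2914  0.0912] yaw(y) -119.99 zax [-0.078  -0.1355 -0.9877] F [ 0.9  0.  -1.9] T [ 0.55 -0.37  0.02] gap 0.0108 q [-0.15  0.55  0.07  0.16 -1.16  1.13]
mid [-18.2   0.1  13.9] wide low [56.6  0.1  0.1] narrow low [-93.5   0.1  23.8] tilt 9.0 roll 0.01 F(seat) [ 0.4 -0.7 -1.9] T [-0.04 -0.66  0.02]
```

Emit:
apply_moves:
  steps:
    - [[0.001,0,0],[0,0,0],255]
    - [[0.002,0,0],[0,0,0],255]
    - [[0.003,0,0],[0,0,0],255]
    - [[0.003,0,0],[0,0,0],255]
    - [[0.003,0,0],[0,0,0],255]

```text
time_s: 11.3
ee_pos: [0.585, -0.2928, 0.091]
tcp_rot: [2.888, -0.773, -0.062]
ft_force: [-1.3, 0.4, -2.9]
finger_gap: 0.0109
```

```bash
python3 - <<'E'
from mv import *
where()
E
```

```text
mid [-18.2  -2.6  13.7] wide low [56.6 -2.6 -0.1] narrow low [-93.6  -2.6  23.7] tilt 9.0 roll -0.03 F(seat) [-0.3  1.3 -2.9] T [ 0.46 -0.59 -0.05]
```

Emit:
apply_moves:
  steps:
    - [[-0.002,0,0],[0,0,0],255]
    - [[-0.004,0,0],[0,0,0],255]
    - [[-0.005,0,0],[0,0,0],255]
    - [[-0.006,0,0],[0,0,0],255]
    - [[-0.006,0,0],[0,0,0],255]
    - [[-0.006,0,0],[0,0,0],255]

```text
time_s: 11.9
ee_pos: [0.5814, -0.2905, 0.0916]
tcp_rot: [2.887, -0.773, -0.056]
ft_force: [4.1, -3.5, -5.0]
finger_gap: 0.0107
```

```bash
python3 - <<'E'
from mv import *
log([.003,0,0],[0,0,0]);log([-.006,0,0],[0,0,0])
where()
E
```

```text
mid [-18.    1.6  14.4] wide low [56.7  1.6  0.5] narrow low [-93.4   1.6  24.2] tilt 8.98 roll 0.2 F(seat) [-1.  -5.3 -5. ] T [-1.94 -0.33  0.28]
```

```bash
python3 - <<'E'
import re
s=open('mv.py').read()
s=s.replace("SEAT=np.array([.5899,-.2792,.052])","SEAT=np.array([.5899+.00043,-.2792-.00025,.052])"); open('mv.py','w').write(s)
from mv import *
t=np.radians(9)
for c in ((.057,-.0005),(.070,-.001),(.080,-.001),(.087,-.001),(.091,-.001)): crel(*cornerpose(*c,t))
E
```

```text
shift [0.0033, -0.0001, 0.0002] turn [-0.0001, -0.0, 0.0001]
shift [0.0033, -0.013, -0.0014] turn [-0.0001, -0.0, 0.0001]
shift [0.0033, -0.0229, -0.0029] turn [-0.0001, -0.0, 0.0001]
shift [0.0033, -0.0298, -0.004] turn [-0.0001, -0.0, 0.0001]
shift [0.0033, -0.0338, -0.0047] turn [-0.0001, -0.0, 0.0001]
```

Emit:
apply_moves:
  steps:
    - [[0.002,0,0],[0,0,0],255]
    - [[0.0033,0,0],[0,0,0],255]
    - [[0.0033,-0.003,0],[0,0,0],255]
    - [[0.0033,-0.006,-0.0005],[0,0,0],255]
    - [[0.0033,-0.009,-0.001],[0,0,0],255]
    - [[0.0033,-0.012,-0.0013],[0,0,0],255]
    - [[0.0033,-0.013,-0.0014],[0,0,0],255]
    - [[0.0033,-0.013,-0.0014],[0,0,0],255]

```text
time_s: 12.7
ee_pos: [0.5896, -0.2799, 0.0904]
tcp_rot: [2.888, -0.773, -0.061]
ft_force: [0.5, -0.5, -3.3]
finger_gap: 0.0108
```

```bash
python3 - <<'E'
from mv import *
log([.0033,-.013,-.0014],[0,0,0]); st(); where()
t=np.radians(9)
for c in ((.080,-.001),(.087,-.001)): crel(*cornerpose(*c,t))
E
```

```text
t 12.7 p [ 0.5896 -0.2799  0.0904] yaw(y) -119.97 zax [-0.0781 -0.1354 -0.9877] F [ 0.5 -0.5 -3.3] T [ 0.54 -0.27 -0.  ] gap 0.0108 q [-0.13  0.55  0.08  0.16 -1.16  1.11]
mid [-4.8  0.4 13.1] wide low [70.   0.5 -0.7] narrow low [-80.2   0.4  23.1] tilt 9.0 roll -0.0 F(seat) [-0.2 -0.7 -3.3] T [ 0.04 -0.6  -0.  ]
shift [0.0, -0.0099, -0.0015] turn [-0.0001, -0.0, 0.0001]
shift [0.0, -0.0168, -0.0026] turn [-0.0001, -0.0, 0.0001]
```

Emit:
apply_moves:
  steps:
    - [[0,-0.002,-0.0003],[0,0,0],255]
    - [[0,-0.004,-0.0006],[0,0,0],255]
    - [[0,-0.006,-0.0009],[0,0,0],255]
    - [[0,-0.008,-0.0012],[0,0,0],255]
    - [[0,-0.01,-0.0015],[0,0,0],255]
    - [[0,-0.01,-0.0015],[0,0,0],255]

```text
time_s: 13.3
ee_pos: [0.5944, -0.2715, 0.0905]
tcp_rot: [2.887, -0.773, -0.061]
ft_force: [-1.7, -3.5, -2.5]
finger_gap: 0.0108
```

```bash
python3 - <<'E'
from mv import *
log([0,-.01,-.0015],[0,0,0]); st(); where()
E
```

```text
t 13.3 p [ 0.5944 -0.2715  0.0905] yaw(y) -119.98 zax [-0.0785 -0.1358 -0.9876] F [-1.7 -3.5 -2.5] T [-0.7   0.4  -0.06] gap 0.0108 q [-0.11  0.56  0.08  0.16 -1.17  1.09]
mid [ 4.9  0.4 13.2] wide low [79.6  0.5 -0.7] narrow low [-70.5   0.4  23.2] tilt 9.03 roll -0.01 F(seat) [-3.9 -0.3 -2.5] T [ 0.    0.8  -0.06]
```

Emit:
apply_moves:
  steps:
    - [[0,-0.002,-0.0003],[0,0,0],255]
    - [[0,-0.004,-0.0006],[0,0,0],255]
    - [[0,-0.006,-0.0009],[0,0,0],255]
    - [[0,-0.008,-0.0012],[0,0,0],255]
    - [[0,-0.008,-0.0012],[0,0,0],255]
    - [[0,-0.008,-0.0012],[0,0,0],255]

```text
time_s: 13.9
ee_pos: [0.5983, -0.2647, 0.0905]
tcp_rot: [2.887, -0.773, -0.061]
ft_force: [-2.9, -4.6, -1.5]
finger_gap: 0.0107
```

```bash
python3 - <<'E'
from mv import *
log([0,-.008,-.0012],[0,0,0]); st(); where()
for th in (9,6,4,2,0): crel(*cornerpose(.0885,-.001,np.radians(th)))
for th in (0,): crel(*cornerpose(.0885,-.0018,np.radians(th)))
E
```

```text
t 13.9 p [ 0.5983 -0.2647  0.0905] yaw(y) -119.99 zax [-0.0787 -0.1361 -0.9876] F [-2.9 -4.6 -1.5] T [-1.2   0.76 -0.02] gap 0.0107 q [-0.1   0.56  0.09  0.16 -1.17  1.08]
mid [12.8  0.4 13.2] wide low [87.5  0.5 -0.7] narrow low [-62.6   0.4  23.2] tilt 9.04 roll -0.01 F(seat) [-5.4  0.3 -1.5] T [ 0.06  1.42 -0.02]
shift [0.0, -0.0003, -0.0002] turn [-0.0001, -0.0, 0.0001]
shift [0.0, 0.001, 0.0038] turn [0.0523, -0.0, 0.0001]
shift [0.0, 0.0018, 0.0066] turn [0.0872, -0.0, 0.0001]
shift [0.0, 0.0025, 0.0093] turn [0.1221, -0.0, 0.0001]
shift [0.0, 0.0031, 0.0121] turn [0.157, -0.0, 0.0001]
shift [0.0, 0.003, 0.0128] turn [0.157, -0.0, 0.0001]
```

Emit:
apply_moves:
  steps:
    - [[0,-0.001,-0.0001],[0,0,0],255]
    - [[0,-0.002,-0.0003],[0,0,0],255]
    - [[0,-0.003,-0.0005],[0,0,0],255]
    - [[0,-0.004,-0.0006],[0,0,0],255]
    - [[0,-0.004,-0.0006],[0,0,0],255]

```text
time_s: 14.4
ee_pos: [0.6002, -0.2614, 0.0905]
tcp_rot: [2.886, -0.773, -0.062]
ft_force: [-3.0, -4.4, -0.9]
finger_gap: 0.0109
```

```bash
python3 - <<'E'
from mv import *
log([0,-.004,-.0006],[0,0,0]); st(); where()
E
```

```text
t 14.4 p [ 0.6002 -0.2614  0.0905] yaw(y) -119.99 zax [-0.079  -0.1364 -0.9875] F [-3.  -4.4 -0.9] T [-1.49  0.95  0.  ] gap 0.0109 q [-0.1   0.56  0.09  0.16 -1.17  1.08]
mid [16.5  0.4 13.2] wide low [91.3  0.5 -0.7] narrow low [-58.8   0.4  23.2] tilt 9.07 roll -0.02 F(seat) [-5.3  0.4 -0.9] T [0.08 1.76 0.  ]
```

Emit:
apply_moves:
  steps:
    - [[0,-0.001,-0.0001],[0,0,0],255]
    - [[0,-0.002,-0.0003],[0,0,0],255]
    - [[0,-0.003,-0.0005],[0,0,0],255]
    - [[0,-0.003,-0.0005],[0,0,0],255]

```text
time_s: 14.8
ee_pos: [0.6008, -0.2602, 0.0908]
tcp_rot: [2.884, -0.773, -0.064]
ft_force: [-6.2, -10.3, -0.4]
finger_gap: 0.0112
```

```bash
python3 - <<'E'
from mv import *
log([0,-.003,-.0005],[0,0,0]); st(); where()
E
```

```text
t 14.8 p [ 0.6008 -0.2602  0.0908] yaw(y) -120.01 zax [-0.081  -0.1385 -0.987 ] F [ -6.2 -10.3  -0.4] T [-3.21  1.65  0.01] gap 0.0112 q [-0.09  0.56  0.09  0.16 -1.17  1.07]
mid [17.8  0.5 13.6] wide low [92.5  0.5 -0.6] narrow low [-57.6   0.6  23.8] tilt 9.23 roll -0.05 F(seat) [-12.    0.2  -0.4] T [-0.17  3.6   0.01]
```

```bash
python3 - <<'E'
s=open('mv.py').read()
s=s.replace("-.2792-.00025,.052])","-.2792-.00025,.052])+.0012*np.array([.5,.866,0])"); open('mv.py','w').write(s)
from mv import *
where()
for th in (9,7,5,3,1.5): crel(*cornerpose(.0875,-.001,np.radians(th)))
E
```

```text
mid [16.6  0.5 13.6] wide low [91.3  0.5 -0.6] narrow low [-58.8   0.6  23.8] tilt 9.23 roll -0.05 F(seat) [-12.    0.2  -0.4] T [-0.17  3.6   0.01]
shift [0.0, 0.0065, 0.0009] turn [-0.0001, -0.0, 0.0001]
shift [0.0, 0.0074, 0.0036] turn [0.0348, -0.0, 0.0001]
shift [0.0, 0.0082, 0.0063] turn [0.0697, -0.0, 0.0001]
shift [0.0, 0.009, 0.009] turn [0.1046, -0.0, 0.0001]
shift [0.0, 0.0095, 0.0111] turn [0.1308, -0.0, 0.0001]
```

Emit:
apply_moves:
  steps:
    - [[0.0004,0.003,0.0005],[0,0,0],255]
    - [[0.0004,0.0065,0.001],[0,0,0],255]
    - [[0.0004,0.007,0.0023],[0.0175,0,0],255]
    - [[0.0004,0.0074,0.0036],[0.035,0,0],255]
    - [[0.0004,0.0078,0.005],[0.0525,0,0],255]
    - [[0.0004,0.0082,0.0063],[0.07,0,0],255]
    - [[0.0004,0.0086,0.0077],[0.087,0,0],255]
    - [[0.0004,0.009,0.009],[0.1046,0,0],255]
    - [[0.0004,0.009,0.009],[0.1046,0,0],255]
    - [[0.0004,0.009,0.009],[0.1046,0,0],255]

```text
time_s: 15.8
ee_pos: [0.5966, -0.2679, 0.0828]
tcp_rot: [2.985, -0.8, -0.023]
ft_force: [-3.4, -5.0, -0.5]
finger_gap: 0.0105
```

```bash
python3 - <<'E'
from mv import *
log([.0004,.009,.009],[.1046,0,0]); st(); where()
for a in ((.0875,-.001,3),(.0875,-.001,1.5),(.0875,-.0015,0),(.0875,-.0025,0)): crel(*cornerpose(a[0],a[1],np.radians(a[2])))
E
```

```text
t 15.8 p [ 0.5966 -0.2679  0.0828] yaw(y) -120.0 zax [-0.0276 -0.0458 -0.9986] F [-3.4 -5.  -0.5] T [-1.38  1.25  0.03] gap 0.0105 q [-0.16  0.55  0.1   0.05 -1.14  1.18]
mid [10.6  0.4  5.3] wide low [86.4  0.4 -0.8] narrow low [-65.4   0.4   7.3] tilt 3.07 roll -0.05 F(seat) [-6.   0.4 -0.5] T [0.39 1.82 0.03]
shift [-0.0004, -0.0, -0.0] turn [0.0, -0.0, 0.0001]
shift [-0.0004, 0.0007, 0.002] turn [0.0262, -0.0, 0.0001]
shift [-0.0004, 0.0013, 0.0045] turn [0.0524, -0.0, 0.0001]
shift [-0.0004, 0.0012, 0.0055] turn [0.0524, -0.0, 0.0001]
```

Emit:
apply_moves:
  steps:
    - [[0,0.0002,0.001],[0.013,0,0],255]
    - [[0,0.0004,0.002],[0.026,0,0],255]
    - [[0,0.0006,0.003],[0.039,0,0],255]
    - [[0,0.0008,0.0042],[0.0524,0,0],255]
    - [[0,0.0008,0.0048],[0.0524,0,0],255]
    - [[0,0.0008,0.0055],[0.0524,0,0],255]
    - [[0,0.0008,0.0055],[0.0524,0,0],255]
    - [[0,0.0008,0.0055],[0.0524,0,0],255]

```text
time_s: 16.6
ee_pos: [0.5964, -0.2688, 0.0778]
tcp_rot: [3.034, -0.812, -0.0]
ft_force: [-3.9, -4.2, -0.2]
finger_gap: 0.0108
```

```bash
python3 - <<'E'
from mv import *
from fit import *
log([0,.0008,.0055],[.0524,0,0]); st(); where()
for c in ("side",):
    im,d=optics.camera(c)
    v=cv2.resize(im,None,fx=6,fy=6,interpolation=cv2.INTER_CUBIC)
    q=(proj(c,np.array([SEAT]))+.5)*6-.5
    cx,cy=q.mean(0).astype(int); save("d_"+c,v[cy-250:cy+250,cx-300:cx+300])
E
```

```text
t 16.6 p [ 0.5964 -0.2688  0.0778] yaw(y) -119.98 zax [-5.e-04 -9.e-04 -1.e+00] F [-3.9 -4.2 -0.2] T [-1.51  1.39  0.05] gap 0.0108 q [-0.18  0.55  0.11  0.   -1.13  1.23]
mid [11.   0.   0.2] wide low [87.   0.1 -1.9] narrow low [-65.   -0.   -1.8] tilt 0.06 roll 0.0 F(seat) [-5.6  1.3 -0.2] T [0.45 2.   0.05]
```

View pics/d_side.png

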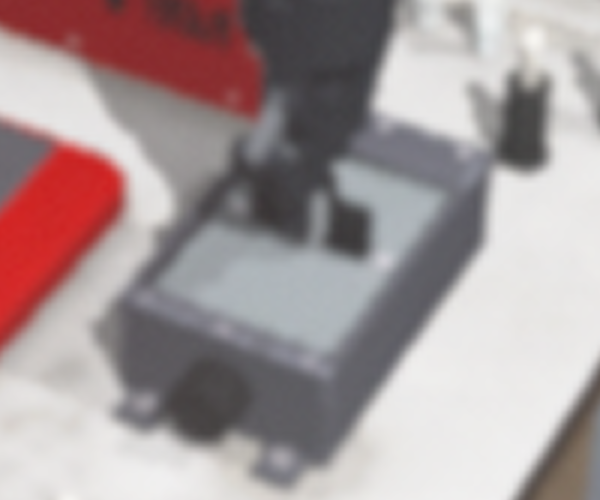

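Emit:
apply_moves:
  steps:
    - [[0,0.001,0.0003],[0,0,0],255]
    - [[0,0.003,0.0003],[0,0,0],255]
    - [[0,0.005,0.0003],[0,0,0],255]
    - [[0,0.007,0.0003],[0,0,0],255]
    - [[0,0.009,0.0003],[0,0,0],255]
    - [[0,0.0095,0.0003],[0,0,0],255]
    - [[0,0.0095,0.0003],[0,0,0],255]

```text
time_s: 17.35
ee_pos: [0.5926, -0.2762, 0.0776]
tcp_rot: [-3.034, 0.812, -0.002]
ft_force: [-2.3, 2.0, 5.2]
finger_gap: 0.0105
```

```bash
python3 - <<'E'
from mv import *
log([0,.0095,.0003],[0,0,0]); st(); where()
E
```

```text
t 17.35 p [ 0.5926 -0.2762  0.0776] yaw(y) -119.97 zax [ 1.4e-03  3.0e-04 -1.0e+00] F [-2.3  2.   5.2] T [0.79 0.9  0.04] gap 0.0105 q [-0.2   0.55  0.11 -0.   -1.13  1.25]
mid [ 2.8 -0.3  0. ] wide low [78.8 -0.3 -1.9] narrow low [-73.2  -0.4  -2. ] tilt -0.05 roll 0.06 F(seat) [0.6 3.  5.2] T [ 1.18 -0.23  0.04]
```

Emit:
apply_moves:
  steps:
    - [[0,0,0],[0,0,0],200]
    - [[0,0,0],[0,0,0],160]
    - [[0,0,0],[0,0,0],120]
    - [[0,0,0],[0,0,0],120]
    - [[0,0,0],[0,0,0],120]

```text
time_s: 17.85
ee_pos: [0.5921, -0.2765, 0.0769]
tcp_rot: [-3.035, 0.813, -0.0]
ft_force: [0.5, 0.3, 0.1]
finger_gap: 0.045
```

```bash
python3 - <<'E'
from mv import *
st()
E
```

```text
t 17.85 p [ 0.5921 -0.2765  0.0769] yaw(y) -119.99 zax [ 1.e-04  0.e+00 -1.e+00] F [0.5 0.3 0.1] T [0.03 0.01 0.01] gap 0.045 q [-0.2   0.55  0.11 -0.   -1.13  1.25]
```

Emit:
apply_moves:
  steps:
    - [[0,0,-0.008],[0,0,0],120]
    - [[0,0,-0.025],[0,0,0],120]
    - [[0,0,-0.05],[0,0,0],120]
    - [[0,0,-0.085],[0,0,0],120]
    - [[0,0,-0.125],[0,0,0],120]
    - [[0,0,-0.165],[0,0,0],120]
    - [[0,0,-0.2],[0,0,0],120]
    - [[-0.03,0.02,-0.22],[0,0,0],120]
    - [[-0.07,0.04,-0.23],[0,0,0],120]
    - [[-0.11,0.06,-0.23],[0,0,0],120]
    - [[-0.145,0.08,-0.23],[0,0,0],120]
    - [[-0.17,0.1,-0.23],[0,0,0],120]

```text
time_s: 19.05
ee_pos: [0.3925, -0.2779, 0.3085]
tcp_rot: [3.035, -0.812, 0.004]
ft_force: [0.3, -0.0, -0.0]
finger_gap: 0.045
```

```bash
python3 - <<'E'
from edge import *
from mv import *
st()
for c in ("side","top"):
    im,d=optics.camera(c); np.save(c+"9_d.npy",d); np.save(c+"9_i.npy",im)
    v=cv2.resize(im,None,fx=6,fy=6,interpolation=cv2.INTER_CUBIC)
    q=(proj(c,np.array([SEAT]))+.5)*6-.5
    cx,cy=q.mean(0).astype(int); save("e_"+c,v[cy-250:cy+250,cx-300:cx+300])
    W=world(c,d); u=np.array([.5,.866]); vv=np.array([-.866,.5]); D=W[...,:2]-SEAT[:2]; x=D@u; y=D@vv
    m=(abs(x)<.06)&(abs(y)<.044)&(abs(x)>.02)&np.isfinite(x)
    A=np.c_[x[m],y[m],np.ones(m.sum())]; z=W[...,2][m]; ok=abs(z-np.median(z))<.01
    k=np.linalg.lstsq(A[ok],z[ok],rcond=None)[0]; print(c,m.sum(),ok.sum(),"plate top slope x,y",k[:2],"z",k[2],"mid z rel seat mm",(k[2]-.002-.052)*1000)
    f=(abs(x)<.05)&(abs(y)<.05)&(W[...,2]>.066)&(W[...,2]<.09); print(" fin",f.sum(),np.median(x[f]),np.median(y[f]),np.median(W[...,2][f]), cv2.minAreaRect(np.c_[x[f],y[f]].astype(np.float32)) if f.any() else "")
    b=world(c,d)[...,2]
    r,fv=fitbox(c,np.load(c+"0_d.npy"),[SEAT[0],SEAT[1],YAW]); print(" box",r, "rel SEAT along",(r[:2]-SEAT[:2])@u,(r[:2]-SEAT[:2])@vv)
E
```

```text
t 19.05 p [ 0.3925 -0.2779  0.3085] yaw(y) -119.97 zax [ 2.2e-03 -8.0e-04 -1.0e+00] F [ 0.3 -0.  -0. ] T [-0.01 -0.01 -0.02] gap 0.045 q [-0.29  0.1   0.07  0.   -1.53  1.34]
side 486 486 plate top slope x,y [ 0.00200976 -0.00194869] z 0.05321142946488625 mid z rel seat mm -0.7885705351137473
 fin 127 -0.0066495191136878105 -0.0017076508374647646 0.07774598144448515 ((-0.0032845106907188892, 0.008358262479305267), (0.08087250590324402, 0.018052229657769203), 89.57638549804688)
 box [ 0.58951936 -0.2809929   1.04432358] rel SEAT along -0.002941418647261175 -6.943158948657024e-05
top 417 417 plate top slope x,y [-0.0020815  0.0069882] z 0.054268944695337926 mid z rel seat mm 0.26894469533792625
 fin 59 0.0016734166307447035 0.0005147465164603 0.08150330378054456 ((0.0009641926735639572, -0.001042073592543602), (0.058863766491413116, 0.01184767484664917), 89.58009338378906)
 box [ 0.59080484 -0.27748817  1.04717131] rel SEAT along 0.0007364154910331737 0.0005697037059014273
```

View pics/e_side.png

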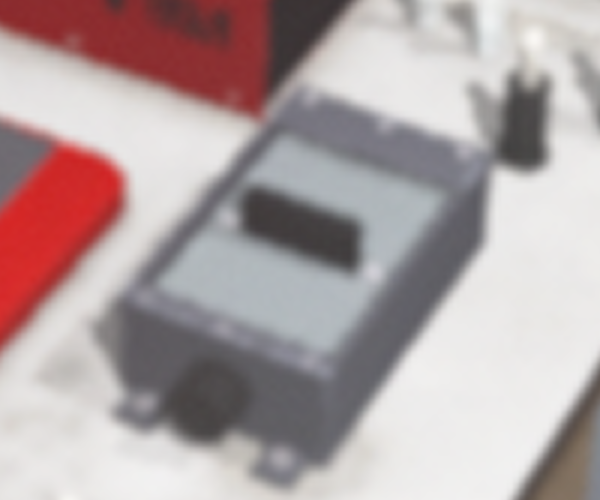

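View pics/e_top.png

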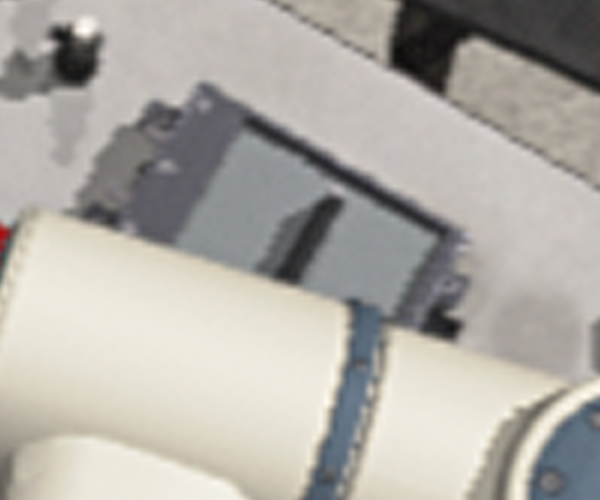

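```bash
python3 - <<'E'
from mv import *
st(); print(manip.finish_job())
E
```

```text
t 19.15 p [ 0.3917 -0.2786  0.3095] yaw(y) -120.07 zax [ 0.0033 -0.0017 -1.    ] F [ 0.9  0.2 -0. ] T [ 0.03 -0.09  0.03] gap 0.045 q [-0.29  0.1   0.07  0.   -1.53  1.34]
the job is handed in; nothing more can be done
None
```

The cover is in place on the housing and I handed the job in at 19.2 s. By my last measurements it is flat, home at the narrow-lip end, and caught under both lips.

I tipped its end in under the wide lip at 9°, centred it between the side walls by touch, and pushed the rail back to its stop. Backing off about 5 mm, I lowered the narrow end past its lip. I then slid the plate back about 8 mm under that lip while still gripping it, and released it so the rail could finish the job. After that I lifted the gripper straight up and moved it clear.

Last checks against the limits:

| Check | Top camera | Side camera | Limit |
|---|---|---|---|
| Height of the plate relative to the seat | +0.3 mm | -0.8 mm | ±2 mm |
| Slope of the plate | up to 0.007 rad | up to 0.002 rad | 0.03 rad |
| Handle position along the housing, relative to the box seen by the same camera | about +0.3 mm | about -0.4 mm | ±4 mm |

- **Position along the housing:** the two cameras disagreed on the absolute box position by about 4 mm, so I used relative readings and the rail stop found by touch.
- **Position across the housing:** the side-camera reading of the handle's middle, taken from its outline, was unreliable at about 8 mm (the median of the same points was about -1.7 mm). I relied on the touch centring instead, which put the plate within about 0.5 mm of centre just before release.
- **Top view:** the arm partly covered the housing in the last top picture.
- **Other objects:** the near post holder stands where it was in the final pictures. I did not measure the vial or the slide box again, but the arm felt no contact near them.

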